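Tip the cell hopper empty under the low rack

ROBOT

A 7-joint arm with a two-finger parallel gripper is mounted at the origin on the work surface. World frame = base frame: x ahead of the robot, y to its left, z up, the work surface at z = 0. Lengths are in m, angles in rad, forces in N, time in s.
With the tool pointing down it reaches from about 0.425 to 0.875 m from the base axis. Payload 4.7 kg.
Tool frame: the origin (TCP) lies at the very end of the fingers, on their centre line; the grasp point (between the pads) lies 19 mm behind it; z points along the fingers, y is the line along which they close (so a half turn about z gives the same grasp; the last joint's range is limited). The gripper opens to 87 mm and grips with 3 to 60 N. Pads are 19 mm wide; open, the fingers measure 117 mm over their backs; the gripper's body (75 mm by 190 mm) begins 51 mm behind the grasp point.
Start: joints at [-1.113, 0.321, -0.07, 1.45, 0.023, 1.371, -0.057], TCP at [0.279, 0.587, 0.223] pointing down, gripper open.
Joint ranges: [-2.86, 2.86], [-0.3, 2.09], [-1.38, 1.24], [0.06, 2.45], [-1.56, 4.7], [0.09, 2.05], [-2.69, 2.69]. Speed limits (rad/s): [2.57, 2.57, 3.14, 3.14, 3.14, 3.14, 3.14].

INTERFACE

Orientations are given as a rotation vector (axis times angle).
In Python, from bench import ctrl gives the robot as it stands.
- The arm moves only by the shell command python3 -m jog 'ROWS' [FORCE]. ROWS is JSON, a list that holds one entry, the list of rows, each a list of 7 numbers: the shift along the tool's x, y, z in mm, then the turn, a rotation vector about the tool's x, y, z in degrees, then the finger opening in mm, from 0 to 87. A call has 1 to 10 rows; each row is the pose to reach, as a shift and turn from the pose commanded when the call began, along the tool's axes at that moment; what a row does not reach only later rows make up. A row lasts 1/10 s, in which the tool goes at most 50 mm and 8.59 degrees, less where a joint would pass 70% of its speed; a pose out of reach is approached as far as the arm can. A call with a gripper value outside its range is refused whole. The fingers move at their own pace and stop on an object; FORCE is the grip in N (left out, the last holds). Time passes only in rows, so rows that repeat a pose let the fingers close. It gives the time, the measured TCP pose, the force, the opening and the grip force at its end, in the units of the state.
- ctrl.get_state(): the state, without advancing time (a new reading comes with each control period).
- ctrl.get_image(name): name is "side" or "top" or "wrist"; returns a dict with "image" (384x512x3 uint8, red, green, blue), "depth" (384x512 float32, m along the optical axis (not along the pixel's ray), 0 where there is no reading), "fov_y" (degrees; the focal length in pixels is half the picture's height over the tangent of half this angle, whatever the lens; pixels are square), "cx", "cy" (the principal point, pixels), "k1" (the pictures are not rectified: a ray, as slopes to the right and down, at radius r is drawn at 1 + k1 r^2 times it, then the intrinsics apply), "rvec" (rotation vector, rad) and "tvec" (3), from world to camera coordinates, as OpenCV has them. Camera axes: x right, y down, z forward; pixel columns grow to the right and rows downward; lengths in m; the calibration is good to about 2 mm. A picture is of the moment at which its call begins.
- ctrl.close_job(): hands the job in; it is judged then, once.
The state is a dict: "time": time; "joint_positions": joint angles; "qd": joint speeds; "joint_torque": joint torques, N m; "position": TCP position; "tool_rot": TCP orientation; "ft_force": force on the tool from outside, world axes, zero at the start; "torque": the same for the moment, N m; "grip_width": opening from 0.0 (shut) to 1.0 (fully open); "grip_force": force on a finger pad.
Only numpy, scipy, OpenCV 4.12 (cv2) and the standard library are available. Lean on these libraries where they do the work, as an engineer would, in place of code of your own. Each camera call takes 0.05 s, during which the arm holds its last target. There are 200 camera calls.

TASK

Under the low open rack, tip the blue hopper tub over the left end of its step so that all three green battery cells slide out into the white tray. Keep the tub under the rack while it is tipped, and do not let the tub or the robot press against the rack. Finish with the empty tub resting on the step, either lying on its sloping side or standing upright, let go, and leave everything else on the bench where it is.

Things in the scene. Friction and masses are not known exactly. Their poses are not given: they have to be found in the camera images.
- step: Fixed step, white block with a grey top, 150 x 230 mm, its flat top 70 mm above the bench. Origin at bench level; x points away from the robot, y to the left, z up. The block spans x -45..105 mm and y -140..90 mm. Does not move.
- step_edge (a point): Middle point (step x = 0, y = 90 mm) of the step's upper left edge, 70 mm above the bench: the straight sharp edge, along the step's x axis, over which the tub is tipped. Same axes as the step.
- tub: Loose blue plastic tub, open on top, 110 mm tall, 0.12 to 0.2 kg, walls 3 mm, standing on the step within 5 degrees of its axes. Origin on the underside. Own frame: x -35..35 mm; underside flat from y -45 to 15 mm; right wall upright at y -45; left wall leans out 15.3 degrees, y 15 mm at the foot to 45 at the rim. Centre of mass near y -3, z 48. It tips towards the tray about -x.
- tub_mouth (a point): Centre of the tub's rim, 110 mm above its underside. Pivoted on its lower left corner the rim's right side would rise to 125 mm above the step: too high for the rack. With the underside 25 to 35 mm out over the step's left edge and pivoted there it rises to 113 to 116 mm. Unheld it topples about 18 mm out. Lying flat on the sloping wall its axis is 74.7 degrees from upright.
- tub_grip (a point): Middle of the tub's black handle, a sleeve of 14 mm diameter turning freely on a pin along the tub's x axis, so the tub swings when lifted by it. At x -75, y -38, z 10 mm in the tub's frame; the sleeve spans x -40..-94, in front of the step (face 30 mm behind this point). The rack's front edge is 25 mm behind and above: lean the gripper back towards the robot, 25 to 40 degrees.
- rack: Fixed low rack over step and tray: an open grid 190 (x) x 460 (y) mm with a yellow front bar, 14 mm high, thin steel bars along y behind it about 34 mm apart, and two rear posts at x 168..188, y +-215 mm in its frame. Origin at the middle of its lower front edge, so its z is the height of its level underside, 118 to 122 mm above the step's top. The front edge is 15 mm in front of the tub's near wall; axes as the step's.
- tray: Fixed open white tray on the bench left of the step, 170 (x) x 200 (y) mm, floor 4 mm thick, wall towards the step 20 mm high, far left wall 50 mm, the other two 35 mm, 4 mm thick. Origin at the middle of its underside; axes as the step's. 8 to 16 mm of gap to the step.
- cell0_center (a point): Centre of green battery cell 0: a cylinder of 18 mm diameter and about 50 mm, 30 g, standing in the tub at the start, its centre 23 mm above its foot; z along the cell. Cells slide in the tub once its sloping wall is 25 to 36 degrees below level, depending on the friction, which varies.
- cell1_center (a point): Centre of green battery cell 1: a cylinder of 18 mm diameter and about 50 mm, 30 g, standing in the tub at the start, its centre 23 mm above its foot; z along the cell. Cells slide in the tub once its sloping wall is 25 to 36 degrees below level, depending on the friction, which varies.
- cell2_center (a point): Centre of green battery cell 2: a cylinder of 18 mm diameter and about 50 mm, 30 g, standing in the tub at the start, its centre 23 mm above its foot; z along the cell. Cells slide in the tub once its sloping wall is 25 to 36 degrees below level, depending on the friction, which varies.
- cell0: Green battery cell 0; origin at the centre of its foot.
- cell1: Green battery cell 1; origin at the centre of its foot.
- cell2: Green battery cell 2; origin at the centre of its foot.
- tape_roll: Amber tape roll, 52 mm across, 18 mm high, on the step behind the tub. Leave it.
- board: Green circuit board, 60 x 90 mm, 16 mm high, on the bench in front of the tray. Leave it.
- driver: Blue screwdriver lying on the bench at the left. Leave it.
- flux: Amber bottle, 44 mm across, 100 mm tall, at the left. Leave it.
- charger: Black charging cradle, 100 x 80 x 60 mm, at the right. Leave it.
- scrap_cup: White cup, 70 mm across, 75 mm tall, at the right. Leave it.
Not all that is in view belongs to the job. Several things have the shape of the tub; the one meant has the colours described above.

How it is judged:
By the outcome, as a careful person would: the job done as asked, in the order asked, and still so for the second after the job is handed in, with the robot touching nothing.
It also fails if it takes over 45 s, if anything falls off the work surface, if the arm or the gripper's body presses on something with over 40 N, if the wrist force passes 120 N, or if a joint passes its speed limit or range.

## Working session

There is one attempt and no reset: what is moved stays moved. The work goes in short steps, Python scripts to look and compute and a shell command to move; the robot and the scene stay as the last step left them, time stands still between calls to the robot, and variables do not carry over. Pictures are saved under pics/ and viewed, at most 10 in all, crops included, and the job is handed in when it is done.

```bash
ls; mkdir -p pics; cat > h.py <<'E'
import numpy as np, cv2
from scipy.spatial.transform import Rotation as R
from bench import ctrl
def grab(n): 
    d=ctrl.get_image(n); return d
def save(d,name,crop=None,s=1):
    im=d["image"][:,:,::-1]
    if crop: a,b,c,e=crop; im=im[b:e,a:c]
    cv2.imwrite("pics/"+name,cv2.resize(im,None,fx=s,fy=s))
def cam(d):
    f=d["image"].shape[0]/2/np.tan(np.radians(d["fov_y"])/2)
    Rm=cv2.Rodrigues(np.array(d["rvec"],float))[0]; return f,Rm,np.array(d["tvec"],float).ravel()
def slopes(d,px):
    f,_,_=cam(d); p=(np.atleast_2d(px)-[d["cx"],d["cy"]])/f
    u=p.copy()
    for _ in range(20): u=p/(1+d["k1"]*(u**2).sum(1,keepdims=True))
    return np.c_[u,np.ones(len(u))]
def plane(d,px,z):
    _,Rm,t=cam(d); c=-Rm.T@t; r=slopes(d,px)@Rm
    return c+r*((z-c[2])/r[:,2])[:,None]
def deproj(d,px):
    _,Rm,t=cam(d); p=np.atleast_2d(px).astype(int)
    z=d["depth"][p[:,1],p[:,0]]; return (slopes(d,px)*z[:,None]-t)@Rm
def proj(d,P):
    f,Rm,t=cam(d); q=np.atleast_2d(P)@Rm.T+t; u=q[:,:2]/q[:,2:]
    return u*(1+d["k1"]*(u**2).sum(1,keepdims=True))*f+[d["cx"],d["cy"]]
E
python3 - <<'E'
from h import *
a=[]
for n in("top","side"):
    d=grab(n); a.append(d["image"][:,:,::-1]); print(n,d["fov_y"],-cam(d)[1].T@cam(d)[2],cam(d)[1][2],d["k1"])
    np.savez("%s0.npz"%n,**d)
cv2.imwrite("pics/a.png",a[0][:, :]);cv2.imwrite("pics/b.png",a[1])
print(ctrl.get_state())
E
```

```text
pics
top 45.956206247355674 [0.3627082  0.03784314 1.89409285] [ 0.10554651 -0.01916364 -0.9942297 ] -0.12670497894667732
side 55.376801406031376 [0.5107066  0.86077673 0.88945446] [ 0.02361196 -0.7494687  -0.66161858] -0.04998518522471415
{'time': 0.1, 'joint_positions': array([-1.11292077,  0.32173757, -0.07010355,  1.45156977,  0.02262301,
        1.37080022, -0.05690908]), 'qd': array([ 0.00100079, -0.00227602,  0.0017372 , -0.00165954, -0.00145306,
        0.0017524 , -0.00136991]), 'joint_torque': array([ 5.51292669e-04, -4.92574668e+01, -4.05105958e-01, -3.13395917e+01,
       -6.41643419e-02,  3.95620940e-02,  5.40233782e-05]), 'position': array([0.27890367, 0.58656457, 0.22156997]), 'tool_rot': array([-6.91251378e-01, -3.06432130e+00,  2.68005242e-03]), 'ft_force': array([-0.6895814 ,  0.2473696 , -0.09622433]), 'torque': array([ 0.00493291, -0.02583419, -0.01295522]), 'grip_force': 0.0, 'grip_width': 1.0034437606159476}
```

View pics/a.png

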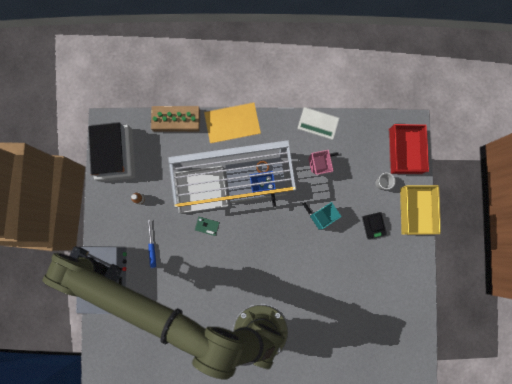

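View pics/b.png

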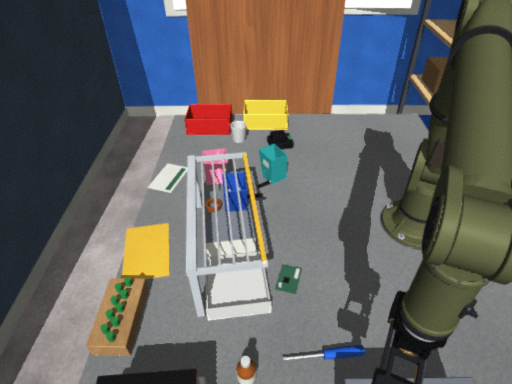

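Top view: the candidates are the blue tub under the rack (263,183), a pink tub (321,163) and a teal tub (326,216). The blue one with the black handle (274,200) fits the description. I'll check it in a close crop.

```bash
python3 - <<'E'
from h import *
T=dict(np.load("top0.npz"));S=dict(np.load("side0.npz"))
for d in(T,S):
    for k in("fov_y","cx","cy","k1"): d[k]=float(d[k])
a=cv2.resize(T["image"][130:225,160:305,::-1],None,fx=2.75*2,fy=5.5,interpolation=cv2.INTER_CUBIC)[:, :]
b=cv2.resize(S["image"][140:325,180:300,::-1],None,fx=3.2,fy=3.2,interpolation=cv2.INTER_CUBIC)
cv2.imwrite("pics/c.png",a);cv2.imwrite("pics/d.png",b)
hsv=lambda d:cv2.cvtColor(d["image"],cv2.COLOR_RGB2HSV)
for n,d,box in(("T",T,(165,140,300,215)),("S",S,(180,140,275,280))):
    h=hsv(d); x0,y0,x1,y1=box
    for nm,lo,hi in(("yellow",(15,140,140),(30,255,255)),("blue",(105,140,60),(125,255,255))):
        m=cv2.inRange(h,lo,hi); mm=np.zeros_like(m); mm[y0:y1,x0:x1]=m[y0:y1,x0:x1]
        v,u=np.nonzero(mm); px=np.c_[u,v].astype(float)
        P=deproj(d,px); print(n,nm,len(u),"px",px.min(0),px.max(0),"med",np.median(P,0),P.min(0).round(3),P.max(0).round(3))
        if nm=="yellow":
            P=P[abs(P[:,2]-np.median(P[:,2]))<.02]
            l=cv2.fitLine(P[:,:2].astype(np.float32),cv2.DIST_HUBER,0,.01,.01).ravel(); print("line",l,"angle",np.degrees(np.arctan2(l[1],l[0])),np.percentile(P[:,1],[1,99]))
E
```

```text
T yellow 322 px [177. 140.] [292. 205.] med [0.54391227 0.09738981 0.20219557] [ 0.363 -0.117 -0.007] [0.804 0.316 1.894]
line [ 0.14481144 -0.9894593   0.5402025   0.08959135] angle -81.67364 [-0.11280828  0.31037392]
T blue 198 px [250. 174.] [274. 191.] med [0.60323458 0.00098112 0.09717585] [ 0.561 -0.05   0.062] [0.638 0.041 0.19 ]
S yellow 504 px [243. 153.] [266. 260.] med [0.53420247 0.13568756 0.20130864] [ 0.503 -0.376 -0.005] [0.593 0.861 0.889]
line [ 0.14335857 -0.9896708   0.53476816  0.13260989] angle -81.75776 [-0.11070171  0.31321869]
S blue 599 px [223. 172.] [247. 210.] med [0.59633945 0.01504207 0.14312743] [ 0.511 -0.284 -0.005] [0.653 0.861 0.889]
```

View pics/c.png

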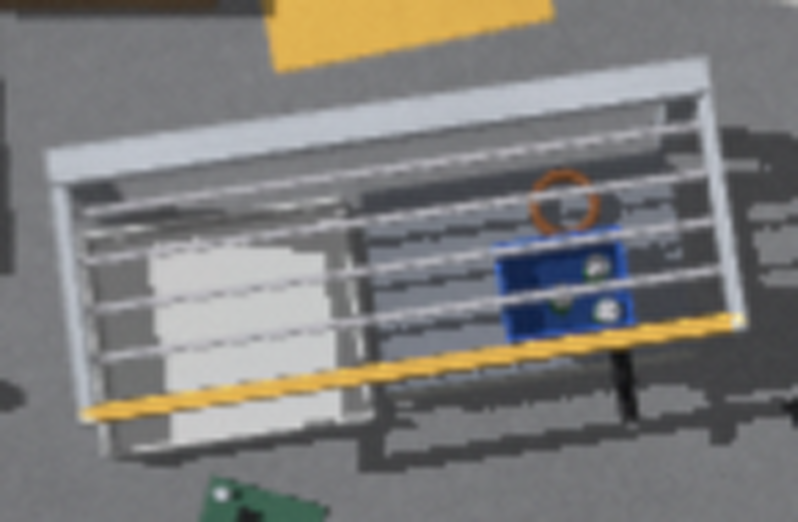

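View pics/d.png

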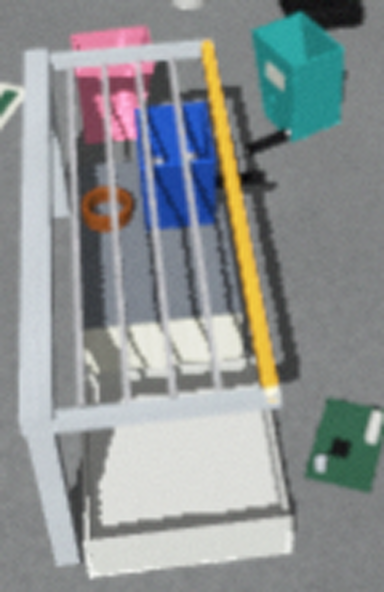

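The crops confirm the blue tub: black handle towards the robot at crop (622,385) and three cells inside near its right wall. The step's left edge is at crop x of about 365, with the tray to its left.

```bash
python3 - <<'E'
from h import *
T=dict(np.load("top0.npz"));S=dict(np.load("side0.npz"))
for d in(T,S):
    for k in("fov_y","cx","cy","k1"): d[k]=float(d[k])
c=lambda *p:np.array(p)/5.5+[160,130]-.5+.09
print("step edge",plane(T,c([360,200],[378,350]),.07).round(4))
print("rim L",plane(T,c([495,243],[510,340]),.18).round(4),"R",plane(T,c([625,235],[635,325]),.18).round(4))
print("handle",plane(T,c([620,352],[630,420]),.08).round(4))
cs=lambda *p:np.array(p)/3.2+[180,140]-.5+.15
print("side: step edge",plane(S,cs([88,328],[240,315]),.07).round(4))
print("rim L",plane(S,cs([145,165],[213,160]),.18).round(4))
print("handle end",plane(S,cs([270,182]),.08).round(4))
# tool x,y,z axes now
s=ctrl.get_state();print(R.from_rotvec(s["tool_rot"]).as_matrix().round(3))
w=grab("wrist");print(w["fov_y"],-cam(w)[1].T@cam(w)[2],cam(w)[1].round(2))
E
```

```text
step edge [[0.6777 0.1433 0.07  ]
 [0.5657 0.1293 0.07  ]]
rim L [[0.6284 0.0429 0.18  ]
 [0.5605 0.0324 0.18  ]] R [[ 0.6342 -0.0477  0.18  ]
 [ 0.571  -0.0543  0.18  ]]
handle [[ 0.5632 -0.0486  0.08  ]
 [ 0.5132 -0.0557  0.08  ]]
side: step edge [[0.6753 0.1467 0.07  ]
 [0.535  0.13   0.07  ]]
rim L [[0.6228 0.0434 0.18  ]
 [0.56   0.0364 0.18  ]]
handle end [[ 0.5066 -0.0448  0.08  ]]
[[-0.903  0.429 -0.001]
 [ 0.429  0.903 -0.002]
 [-0.    -0.002 -1.   ]]
62.56755865490177 [0.20338062 0.62467146 0.3835539 ] [[ 0.43  0.9  -0.  ]
 [ 0.86 -0.41  0.3 ]
 [ 0.27 -0.13 -0.95]]
```

```bash
cat >> h.py <<'E'
YAW=np.radians(8.2)
EX=np.array([np.cos(YAW),np.sin(YAW),0]);EY=np.array([-np.sin(YAW),np.cos(YAW),0]);EZ=np.array([0,0,1.])
F=lambda x,y,z:EX*x+EY*y+EZ*z      # bench frame turned like the step
toF=lambda p:np.array([p@EX,p@EY,p[2]])
def ori(lean):
    l=np.radians(lean); a=EX*np.sin(l)-EZ*np.cos(l); return np.c_[np.cross(EY,a),EY,a]
def delta(grasp,lean,back=0):
    s=ctrl.get_state(); M=R.from_rotvec(s["tool_rot"]).as_matrix(); O=ori(lean)
    t=grasp+O[:,2]*(.019-back)
    print("mm",(M.T@(t-s["position"])*1e3).round(1),"deg",np.degrees(R.from_matrix(M.T@O).as_rotvec()).round(2),"t",round(s["time"],2))
def now():
    s=ctrl.get_state(); M=R.from_rotvec(s["tool_rot"]).as_matrix()
    g=toF(s["position"]-M[:,2]*.019); print("grasp F mm",(g*1e3).round(1),"lean",np.degrees(np.arcsin(M[:,2]@EX)).round(1),"f",s["ft_force"].round(1),"w",round(s["grip_width"]*87,1),"gf",round(s["grip_force"],1),"t",round(s["time"],2)); return M,g
E
python3 -c "
from h import *
delta(F(.517,-.130,.08),30,.12)"
```

```text
mm [-460.4 -499.4   55. ] deg [ -8.88 -29.14 -32.82] t 0.15
```

```bash
python3 -m jog '[[[-23,-25,0,-1,-3,-3,60],[-60,-65,0,-2,-6,-7,60],[-100,-110,0,-3,-9,-10,60],[-145,-158,0,-4,-12,-14,60],[-190,-206,0,-5,-15,-17,60],[-235,-255,0,-6,-18,-20,60],[-280,-303,0,-7,-21,-23,60],[-325,-352,0,-7.5,-24,-27,60],[-365,-395,0,-8,-27,-30,60],[-390,-423,0,-8.9,-29.1,-32.8,60]]]' && python3 -c "
from h import *
now();delta(F(.517,-.130,.08),30,.12)"
```

```text
time: 1.15
position: [0.4029, 0.2487, 0.1915]
tool_rot: [-0.078, 2.725, 0.029]
ft_force: [-1.3, 1.7, 0.8]
grip_width: 0.688
grip_force: 0.0
grasp F mm [426.6 189.2 208.9] lean 23.7 f [-1.3  1.7  0.8] w 59.9 gf 0.0 t 1.15
mm [ -45.3 -315.    43.3] deg [-1.74 -6.18 -4.52] t 1.15
```

```bash
python3 -m jog '[[[-10,-35,0,-0.5,-2,-1,60],[-20,-75,0,-1,-4,-2,60],[-30,-115,0,-1.7,-6,-4,60],[-35,-155,5,-1.7,-6.2,-4.5,60],[-40,-195,10,-1.7,-6.2,-4.5,60],[-43,-235,15,-1.7,-6.2,-4.5,60],[-45,-275,25,-1.7,-6.2,-4.5,60],[-45,-305,35,-1.7,-6.2,-4.5,60],[-45,-315,43,-1.7,-6.2,-4.5,60],[-45,-315,43,-1.7,-6.2,-4.5,60]]]' && python3 -c "
from h import *
now();delta(F(.517,-.130,.08),30,.12)
w=grab('wrist');np.savez('w1.npz',**w);save(w,'e.png')
print(proj(w,[F(.498,-.13,.08),F(.552,-.13,.08),F(.517,-.13,.08)]).round(0))"
```

```text
time: 2.15
position: [0.4955, -0.0697, 0.1643]
tool_rot: [-0.184, 2.615, 0.047]
ft_force: [-0.5, 0.3, 0.4]
grip_width: 0.689
grip_force: 0.0
grasp F mm [ 471.  -139.6  180.8] lean 29.9 f [-0.5  0.3  0.4] w 59.9 gf 0.0 t 2.15
mm [10.6  9.6 -9.8] deg [-0.15 -0.15 -0.1 ] t 2.15
[[256. 165.]
 [254. 208.]
 [255. 182.]]
```

View pics/e.png

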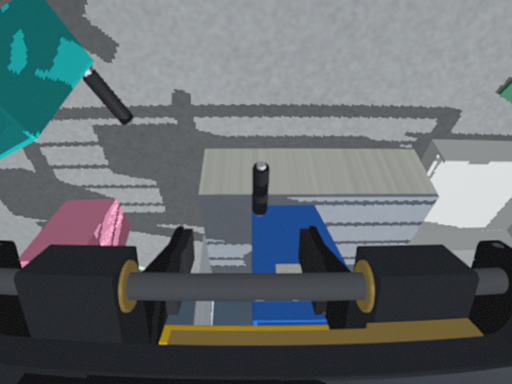

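The wrist view shows the black handle from (261,165) to (259,212), the top front corners of the step at (200,195) and (437,194), the tub's blue wall above it and the tray at right. The handle lies about 5 px left of my estimate.

```bash
python3 -c "
from h import *
w={k:(float(v) if v.ndim==0 else v) for k,v in np.load('w1.npz').items()}
f=lambda px,z:(np.array([toF(p) for p in plane(w,px,z)])*1e3).round(1)
print('handle',f([[261,167],[259,212]],.087)); print('step corners',f([[200,195],[437,194]],.07))
print(np.array([toF(p) for p in deproj(w,[[260,190],[260,200],[320,195],[330,215]])]).round(4)*1e3)
delta(F(.517,-.127,.08),30,.03)
"
```

```text
handle [[ 493.4 -126.    87. ]
 [ 548.4 -126.1   87. ]]
step corners [[ 544.6 -180.1   70. ]
 [ 543.9   43.9   70. ]]
[[ 519.9 -126.    86.5]
 [ 533.3 -125.6   85.9]
 [ 546.4  -68.7   68.6]
 [ 575.1  -53.9   69.8]]
mm [10.3 15.9 80.9] deg [-0.32 -0.12 -0.26] t 2.2
```

```bash
python3 -m jog '[[[3,5,10,0,0,0,60],[6,10,25,0,0,0,60],[9,14,40,0,0,0,50],[12,17,55,0,0,0,50],[12.5,17,70,0,0,0,50],[12.5,17,80,0,0,0,50],[12.5,17,80,0,0,0,50]]]' && python3 -c "
from h import *
now();delta(F(.514,-.126,.08),30,0)"
```

```text
time: 2.9
position: [0.5207, -0.0426, 0.0854]
tool_rot: [-0.194, 2.62, 0.051]
ft_force: [0.1, 0.9, -0.0]
grip_width: 0.578
grip_force: 0.0
grasp F mm [ 499.9 -116.5  101.9] lean 29.5 f [ 0.1  0.9 -0. ] w 50.3 gf 0.0 t 2.9
mm [-1.5 -9.6 26. ] deg [ 0.14 -0.46  0.23] t 2.9
```

```bash
python3 -m jog '[[[-0.5,-4,4,0,-0.5,0,50],[-1,-9,10,0,-0.5,0,50],[-1.5,-9.6,18,0,-0.5,0,50],[-1.5,-9.6,26,0,-0.5,0,50],[-1.5,-9.6,26,0,-0.5,0,50],[-1.5,-9.6,26,0,-0.5,0,50]]]' && python3 -c "
from h import *
now();delta(F(.514,-.126,.08),30,0)
w=grab('wrist');save(w,'f.png')"
```

```text
time: 3.5
position: [0.5369, -0.0522, 0.0654]
tool_rot: [-0.19, 2.609, 0.05]
ft_force: [0.6, 0.6, -0.3]
grip_width: 0.575
grip_force: 0.0
grasp F mm [ 514.4 -128.2   81.8] lean 30.2 f [ 0.6  0.6 -0.3] w 50.0 gf 0.0 t 3.5
mm [1.4 2.2 1.3] deg [-0.    0.19  0.11] t 3.5
```

View pics/f.png

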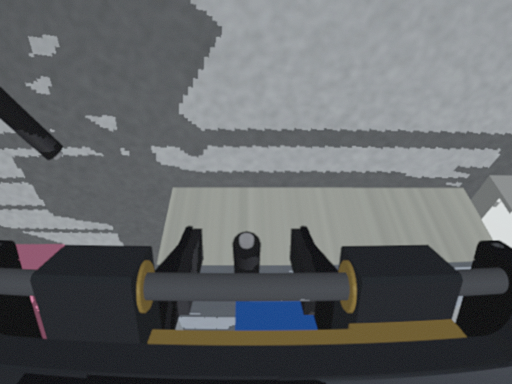

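The handle end (247,243) sits midway between the fingers (197 and 297), so I can close.

```bash
python3 -m jog '[[[0,0,1,0,0,0,8],[0,0,1,0,0,0,8],[0,0,1,0,0,0,8],[0,0,1,0,0,0,8],[0,0,1,0,0,0,8],[0,0,1,0,0,0,8],[0,0,1,0,0,0,8],[0,0,1,0,0,0,8]]]' 25 && python3 -c "
from h import *
now()
M,g=now();print('EY in tool',(M.T@EY).round(3),'EZ',(M.T@EZ).round(3),'EX',(M.T@EX).round(3))"
```

```text
time: 4.35
position: [0.5377, -0.0524, 0.065]
tool_rot: [-0.189, 2.608, 0.049]
ft_force: [-0.3, -0.1, 0.6]
grip_width: 0.153
grip_force: 25.0
grasp F mm [ 515.1 -128.5   81.4] lean 30.2 f [-0.3 -0.1  0.6] w 13.3 gf 25.0 t 4.35
grasp F mm [ 515.1 -128.5   81.4] lean 30.2 f [-0.3 -0.1  0.6] w 13.3 gf 25.0 t 4.35
EY in tool [-0.002  1.    -0.001] EZ [-0.504 -0.002 -0.864] EX [-0.864 -0.001  0.504]
```

```bash
python3 -m jog '[[[0,3,0,0,0,0,8],[0,10,0,0,0,0,8],[0,19,0,0,0,0,8],[0,29,0,0,0,0,8],[0,39,0,0,0,0,8],[0,49,0,0,0,0,8],[0,59,0,0,0,0,8],[0,68,0,0,0,0,8],[0,75,0,0,0,0,8],[0,80,0,0,0,0,8]]]' 25 && python3 -c "
from h import *
now()" && python3 -m jog '[[[0,3,0,0,0,0,8],[0,9,0,0,0,0,8],[0,17,0,0,0,0,8],[0,25,0,0,0,0,8],[0,31,0,0,0,0,8],[0,35,0,0,0,0,8],[0,35,0,0,0,0,8],[0,35,0,0,0,0,8]]]' 25 && python3 -c "
from h import *
now()
T=grab('top');S=grab('side');W=grab('wrist')
np.savez('top2.npz',**T);np.savez('side2.npz',**S)
a=cv2.resize(T['image'][140:220,170:300,::-1],None,fx=6,fy=6,interpolation=cv2.INTER_CUBIC)[:300*2,:400*2]
cv2.imwrite('pics/g.png',a)
cv2.imwrite('pics/h.png',np.hstack([cv2.resize(S['image'][160:290,180:280,::-1],None,fx=4,fy=4,interpolation=cv2.INTER_CUBIC),cv2.resize(W['image'][150:345,150:,::-1],(0,0),fx=1.1,fy=520/195)]))
"
```

```text
time: 5.35
position: [0.5262, 0.027, 0.0651]
tool_rot: [-0.189, 2.607, 0.049]
ft_force: [-0.5, -1.4, 0.2]
grip_width: 0.149
grip_force: 25.0
grasp F mm [515.1 -48.4  81.5] lean 30.3 f [-0.5 -1.4  0.2] w 12.9 gf 25.0 t 5.35
time: 6.15
position: [0.5213, 0.0616, 0.065]
tool_rot: [-0.19, 2.607, 0.049]
ft_force: [0.2, 0.5, 1.1]
grip_width: 0.153
grip_force: 25.0
grasp F mm [515.2 -13.3  81.4] lean 30.3 f [0.2 0.5 1.1] w 13.3 gf 25.0 t 6.15
```

View pics/h.png

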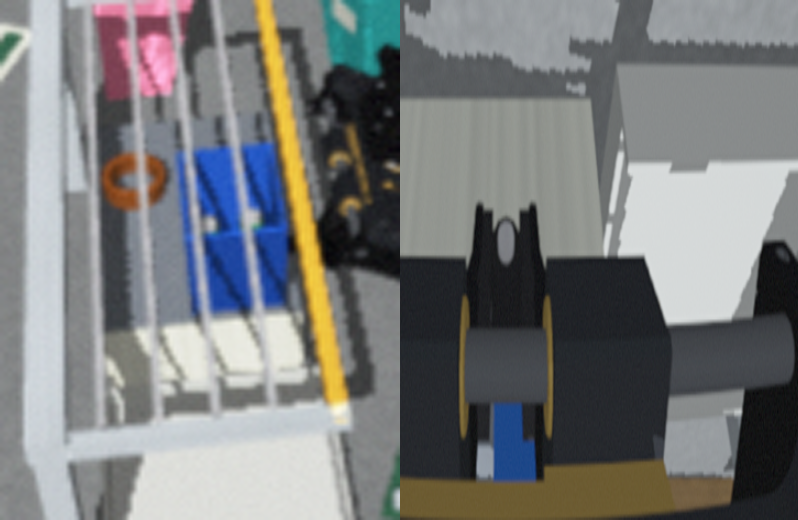

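The side crop (left) shows the tub with its foot (198–288, ~311) almost at the step's left edge, near the bright vertical face at ~315–328. It stands upright with the cells inside.

```bash
python3 -c "
from h import *
S={k:(float(v) if v.ndim==0 else v) for k,v in np.load('side2.npz').items()}
c=lambda *p:np.array(p)/4+[180,160]-.5+.12
f=lambda px,z:(np.array([toF(p) for p in plane(S,px,z)])*1e3).round(1)
print('foot',f(c([198,316],[287,306]),.07)); print('edge',f(c([110,330],[180,322],[300,313]),.07)); print('rim',f(c([190,236],[287,228]),.18))
im=cv2.cvtColor(S['image'],cv2.COLOR_RGB2HSV)
for x in (212,222,236,240,246): print(x,[(y,*S['image'][y,x]) for y in range(234,245)])
" | sed 's/np.uint8(\([0-9]*\))/\1/g'
```

```text
foot [[623.8  43.9  70. ]
 [556.8  43.2  70. ]]
edge [[689.4  48.7  70. ]
 [637.5  48.   70. ]
 [548.   51.5  70. ]]
rim [[624.4  69.3 180. ]
 [557.8  70.9 180. ]]
212 [(234, 87, 91, 99), (235, 90, 96, 102), (236, 91, 96, 101), (237, 90, 93, 100), (238, 80, 86, 92), (239, 71, 77, 84), (240, 88, 95, 98), (241, 88, 93, 96), (242, 101, 103, 99), (243, 126, 126, 118), (244, 127, 126, 117)]
222 [(234, 127, 132, 141), (235, 123, 130, 141), (236, 124, 131, 140), (237, 129, 136, 144), (238, 126, 135, 143), (239, 128, 135, 142), (240, 141, 147, 153), (241, 188, 191, 186), (242, 230, 230, 221), (243, 232, 232, 222), (244, 230, 230, 219)]
236 [(234, 31, 71, 160), (235, 28, 69, 159), (236, 36, 73, 161), (237, 74, 96, 157), (238, 125, 133, 150), (239, 159, 163, 164), (240, 214, 215, 205), (241, 230, 231, 223), (242, 230, 231, 221), (243, 230, 231, 222), (244, 231, 232, 222)]
240 [(234, 22, 51, 123), (235, 25, 52, 120), (236, 25, 47, 98), (237, 49, 60, 86), (238, 88, 90, 96), (239, 152, 155, 151), (240, 214, 216, 201), (241, 229, 230, 219), (242, 231, 232, 221), (243, 233, 233, 223), (244, 233, 234, 225)]
246 [(234, 40, 73, 162), (235, 52, 81, 163), (236, 87, 106, 159), (237, 135, 141, 155), (238, 173, 175, 178), (239, 211, 213, 207), (240, 220, 222, 214), (241, 219, 219, 212), (242, 215, 216, 211), (243, 212, 214, 209), (244, 213, 213, 210)]
```

```bash
python3 -m jog '[[[0,3,0,0,0,0,8],[0,8,0,0,0,0,8],[0,15,0,0,0,0,8],[0,22,0,0,0,0,8],[0,28,0,0,0,0,8],[0,32,0,0,0,0,8],[0,34.5,0,0,0,0,8],[0,34.5,0,0,0,0,8]]]' 25
cat > path.py <<'E'
from h import *
def handle(th,e=None,s=None):   # handle relative to edge (y,z), mm; e: underside overhang, s: sloping-wall length still on the step side
    t=np.radians(th); c,n=np.cos(t),np.sin(t); rot=lambda y,z:np.array([y*c+z*n,-y*n+z*c])
    if s is None: return rot(-38-(15-e),10)
    k=np.radians(15.26); return rot(-38-(15+s*np.sin(k)),10-s*np.cos(k))
def rows(start,pts):
    _,g=None,None
    for p in pts:
        d=handle(*p[:1],**p[1])-start; print(p,"tool mm",(-.504*d[1]).round(1),d[0].round(1),(-.864*d[1]).round(1))
E
python3 -c "
from path import *
now()
h0=handle(0,e=30)
print('A');rows(h0,[(t,dict(e=30)) for t in range(5,70,5)])
print('B');rows(handle(65,e=30),[(65,dict(e=e)) for e in (20,10,0)])
print('C');rows(handle(65,e=0),[(75,dict(s=s)) for s in (0,10,20,35)])
print('D');rows(handle(75,s=35),[(t,dict(s=35)) for t in range(80,121,5)])
"
```

```text
time: 7.1
position: [0.5161, 0.0958, 0.0648]
tool_rot: [-0.19, 2.607, 0.049]
ft_force: [0.1, -0.2, 2.1]
grip_width: 0.148
grip_force: 25.0
grasp F mm [515.   21.2  81.3] lean 30.3 f [ 0.1 -0.2  2.1] w 12.8 gf 25.0 t 7.1
A
(5, {'e': 30}) tool mm -1.0 1.0 -1.7
(10, {'e': 30}) tool mm -1.9 2.1 -3.3
(15, {'e': 30}) tool mm -2.8 3.4 -4.8
(20, {'e': 30}) tool mm -3.7 4.8 -6.3
(25, {'e': 30}) tool mm -4.4 6.4 -7.6
(30, {'e': 30}) tool mm -5.1 8.1 -8.8
(35, {'e': 30}) tool mm -5.7 9.9 -9.8
(40, {'e': 30}) tool mm -6.3 11.8 -10.8
(45, {'e': 30}) tool mm -6.7 13.8 -11.5
(50, {'e': 30}) tool mm -7.1 15.9 -12.1
(55, {'e': 30}) tool mm -7.3 18.0 -12.6
(60, {'e': 30}) tool mm -7.5 20.2 -12.9
(65, {'e': 30}) tool mm -7.6 22.3 -13.0
B
(65, {'e': 20}) tool mm -4.6 -4.2 -7.8
(65, {'e': 10}) tool mm -9.1 -8.5 -15.7
(65, {'e': 0}) tool mm -13.7 -12.7 -23.5
C
(75, {'s': 0}) tool mm -0.8 9.3 -1.3
(75, {'s': 10}) tool mm -0.8 -0.7 -1.4
(75, {'s': 20}) tool mm -0.8 -10.7 -1.4
(75, {'s': 35}) tool mm -0.8 -25.7 -1.5
D
(80, {'s': 35}) tool mm -1.6 4.8 -2.8
(85, {'s': 35}) tool mm -3.0 10.0 -5.2
(90, {'s': 35}) tool mm -4.2 15.3 -7.1
(95, {'s': 35}) tool mm -5.1 20.8 -8.7
(100, {'s': 35}) tool mm -5.8 26.5 -9.9
(105, {'s': 35}) tool mm -6.2 32.2 -10.6
(110, {'s': 35}) tool mm -6.4 38.0 -10.9
(115, {'s': 35}) tool mm -6.3 43.8 -10.8
(120, {'s': 35}) tool mm -6.0 49.6 -10.2
```

```bash
python3 -m jog '[[[-0.5,0.5,-0.8,0,0,0,8],[-1,1,-1.7,0,0,0,8],[-1.5,1.5,-2.5,0,0,0,8],[-1.9,2.1,-3.3,0,0,0,8],[-2.4,2.7,-4.1,0,0,0,8],[-2.8,3.4,-4.8,0,0,0,8],[-3.3,4.1,-5.6,0,0,0,8],[-3.7,4.8,-6.3,0,0,0,8],[-4.1,5.6,-7,0,0,0,8],[-4.4,6.4,-7.6,0,0,0,8]]]' 25
python3 -c "
from h import *
now();S=grab('side');T=grab('top')
cv2.imwrite('pics/i.png',np.hstack([cv2.resize(S['image'][160:290,180:280,::-1],None,fx=4,fy=4,interpolation=cv2.INTER_CUBIC),cv2.resize(T['image'][140:216,200:258,::-1],(396,520),interpolation=cv2.INTER_CUBIC)]))"
```

```text
time: 8.1
position: [0.5152, 0.1021, 0.0736]
tool_rot: [-0.19, 2.608, 0.049]
ft_force: [-0.1, 0.5, 2.8]
grip_width: 0.15
grip_force: 25.0
grasp F mm [514.9  27.6  90. ] lean 30.2 f [-0.1  0.5  2.8] w 13.1 gf 25.0 t 8.1
```

View pics/i.png

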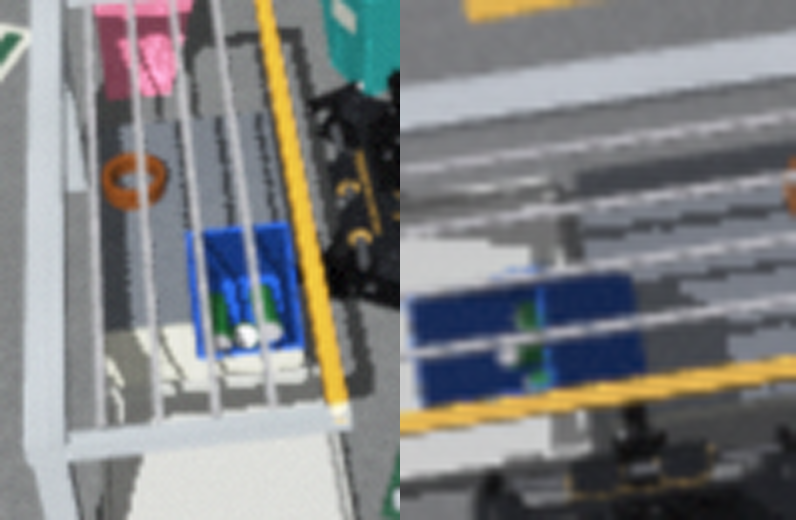

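The tub is tilting about 25° over the edge, the cells (side crop 215–265, 300–335) lean on its left wall, and it stays clear of the rack bars. I'll continue to about 65°.

```bash
python3 -m jog '[[[-0.4,0.8,-0.6,0,0,0,8],[-0.7,1.7,-1.2,0,0,0,8],[-1,2.6,-1.7,0,0,0,8],[-1.3,3.5,-2.2,0,0,0,8],[-1.6,4.5,-2.7,0,0,0,8],[-1.9,5.4,-3.2,0,0,0,8],[-2.1,6.4,-3.6,0,0,0,8],[-2.3,7.4,-3.9,0,0,0,8],[-2.5,8.4,-4.2,0,0,0,8],[-2.7,9.5,-4.5,0,0,0,8]]]' 25 && python3 -m jog '[[[-0.2,1,-0.3,0,0,0,8],[-0.3,2.1,-0.6,0,0,0,8],[-0.4,3.2,-0.8,0,0,0,8],[-0.5,4.3,-1,0,0,0,8],[-0.5,5.4,-1,0,0,0,8],[-0.5,6.4,-1,0,0,0,8],[-0.5,6.4,-1,0,0,0,8]]]' 25
python3 -c "
from h import *
now();S=grab('side');T=grab('top')
cv2.imwrite('pics/j.png',np.hstack([cv2.resize(S['image'][160:290,180:280,::-1],None,fx=4,fy=4,interpolation=cv2.INTER_CUBIC),cv2.resize(T['image'][140:216,200:258,::-1],(396,520),interpolation=cv2.INTER_CUBIC)]))"
```

```text
time: 9.2
position: [0.5138, 0.1114, 0.0787]
tool_rot: [-0.189, 2.608, 0.049]
ft_force: [-1.3, 1.5, 2.9]
grip_width: 0.151
grip_force: 25.0
time: 9.9
position: [0.5128, 0.1179, 0.0799]
tool_rot: [-0.19, 2.608, 0.049]
ft_force: [-1.3, 3.3, 2.2]
grip_width: 0.152
grip_force: 25.0
grasp F mm [514.8  43.5  96.3] lean 30.2 f [-1.3  3.3  2.2] w 13.2 gf 25.0 t 9.9
```

View pics/j.png

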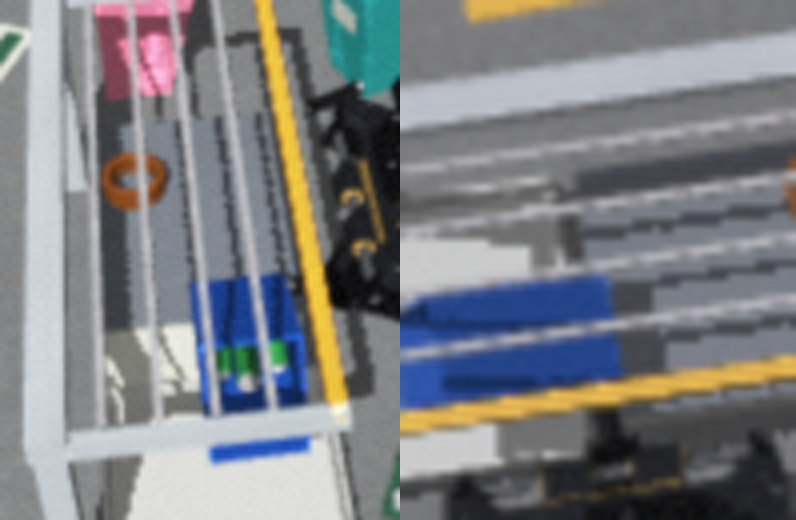

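The tub is tilted about 65°, its mouth overhangs the tray (side crop 210–310, 450), and the cells (220–285, 360–380) are still inside. Next I draw it back until its sloping wall rests on the edge.

```bash
python3 -m jog '[[[-1,-1,-1.7,0,0,0,8],[-2.5,-2.3,-4.3,0,0,0,8],[-4.2,-3.9,-7.2,0,0,0,8],[-6,-5.5,-10.2,0,0,0,8],[-7.8,-7.2,-13.4,0,0,0,8],[-9.5,-8.8,-16.3,0,0,0,8],[-11.2,-10.4,-19.2,0,0,0,8],[-12.7,-11.8,-21.8,0,0,0,8],[-13.7,-12.7,-23.5,0,0,0,8],[-13.7,-12.7,-23.5,0,0,0,8]]]' 25 && python3 -m jog '[[[-0.3,2.5,-0.5,0,0,0,8],[-0.6,5.5,-1,0,0,0,8],[-0.8,8,-1.3,0,0,0,8],[-0.8,5,-1.4,0,0,0,8],[-0.8,0,-1.4,0,0,0,8],[-0.8,-6,-1.4,0,0,0,8],[-0.8,-12,-1.4,0,0,0,8],[-0.8,-18,-1.4,0,0,0,8],[-0.8,-23,-1.5,0,0,0,8],[-0.8,-25.7,-1.5,0,0,0,8]]]' 25
cat > look.py <<'E'
from h import *
def view(save=None):
    now();S=grab('side');W=S['image'];h=cv2.cvtColor(W,cv2.COLOR_RGB2HSV)
    for nm,lo,hi in(("blue",(105,140,40),(125,255,255)),("green",(50,120,30),(75,255,255))):
        m=cv2.inRange(h,lo,hi); n,l,st,ce=cv2.connectedComponentsWithStats(m)
        for i in range(1,n):
            x,y=ce[i]
            if st[i,4]>4 and 195<x<275 and 150<y<310:
                v,u=np.nonzero(l==i); P=deproj(S,np.c_[u,v]); P=np.array([toF(p) for p in P])*1e3
                print(nm,st[i,4],ce[i].round(0),"med",np.median(P,0).round(0),"lo",np.percentile(P,3,0).round(0),"hi",np.percentile(P,97,0).round(0))
    if save: cv2.imwrite(save,cv2.resize(W[150:330,170:290,::-1],None,fx=3.3,fy=3.3,interpolation=cv2.INTER_CUBIC))
E
python3 -c "
from look import *
view()"
```

```text
time: 11.0
position: [0.5149, 0.1048, 0.1075]
tool_rot: [-0.189, 2.607, 0.049]
ft_force: [-0.8, 1.1, -0.8]
grip_width: 0.151
grip_force: 25.1
time: 12.0
position: [0.5186, 0.0788, 0.109]
tool_rot: [-0.188, 2.607, 0.049]
ft_force: [-0.4, 1.8, -1.3]
grip_width: 0.15
grip_force: 25.0
grasp F mm [515.    4.  125.4] lean 30.3 f [-0.4  1.8 -1.3] w 13.0 gf 25.0 t 12.0
blue 194 [236. 223.] med [601.  55. 143.] lo [588.   0. 128.] hi [614. 101. 156.]
blue 311 [249. 234.] med [565.  76. 127.] lo [557.   4.  70.] hi [577. 120. 156.]
blue 42 [228. 228.] med [625.  63. 138.] lo [624.   4.  79.] hi [627. 107. 154.]
blue 200 [239. 249.] med [599.  91.  72.] lo [584.  50.  69.] hi [612. 122.  75.]
blue 6 [230. 250.] med [625. 116. 105.] lo [624. 113.  99.] hi [625. 119. 112.]
green 21 [238. 235.] med [597.  48.  89.] lo [588.  43.  84.] hi [610.  56.  91.]
```

```bash
python3 -m jog '[[[-0.8,2.4,-1.4,0,0,0,8],[-1.6,4.8,-2.8,0,0,0,8],[-2.3,7.4,-4,0,0,0,8],[-3,10,-5.2,0,0,0,8],[-3.6,12.6,-6.2,0,0,0,8],[-4.2,15.3,-7.1,0,0,0,8],[-4.7,18,-7.9,0,0,0,8],[-5.1,20.8,-8.7,0,0,0,8],[-5.5,23.6,-9.3,0,0,0,8],[-5.8,26.5,-9.9,0,0,0,8]]]' 25 && python3 -m jog '[[[-0.2,2.8,-0.4,0,0,0,8],[-0.4,5.7,-0.7,0,0,0,8],[-0.5,8.6,-0.9,0,0,0,8],[-0.6,11.5,-1,0,0,0,8],[-0.6,11.5,-1,0,0,0,8],[-0.6,11.5,-1,0,0,0,8]]]' 25
python3 -c "
from look import *
view()"
```

```text
time: 13.05
position: [0.5147, 0.1063, 0.1205]
tool_rot: [-0.189, 2.607, 0.049]
ft_force: [-1.0, 0.2, 3.3]
grip_width: 0.156
grip_force: 25.0
time: 13.65
position: [0.5129, 0.1174, 0.1214]
tool_rot: [-0.19, 2.608, 0.049]
ft_force: [-0.6, 0.5, 1.3]
grip_width: 0.15
grip_force: 25.0
grasp F mm [514.9  43.1 137.8] lean 30.2 f [-0.6  0.5  1.3] w 13.0 gf 25.0 t 13.65
blue 301 [250. 238.] med [567.  94. 124.] lo [557.  41.  38.] hi [577. 140. 145.]
blue 433 [238. 240.] med [600.  96. 124.] lo [586.  43.  35.] hi [614. 139. 145.]
blue 70 [229. 240.] med [625.  92. 121.] lo [623.  13.  70.] hi [628. 142. 145.]
green 28 [252. 272.] med [568. 141.  24.] lo [562. 134.  17.] hi [573. 147.  30.]
green 26 [236. 274.] med [614. 140.  22.] lo [608. 134.  18.] hi [620. 146.  29.]
```

```bash
python3 -m jog '[[[0,2.9,0,0,0,0,8],[0.1,5.8,0.1,0,0,0,8],[0.3,9,0.5,0,0,0,8],[0.3,9,0.5,0,0,0,8],[0.3,9,0.5,0,0,0,8],[0.3,9,0.5,0,0,0,8]]]' 25
python3 -c "
from look import *
view('pics/k.png')"
```

```text
time: 14.3
position: [0.5116, 0.1261, 0.1209]
tool_rot: [-0.189, 2.608, 0.049]
ft_force: [-2.8, 0.8, 1.6]
grip_width: 0.154
grip_force: 25.0
grasp F mm [514.8  51.9 137.3] lean 30.2 f [-2.8  0.8  1.6] w 13.4 gf 25.0 t 14.3
blue 285 [250. 239.] med [567.  97. 120.] lo [557.  49.  69.] hi [577. 145. 145.]
blue 413 [238. 241.] med [600. 100. 120.] lo [586.  52.  96.] hi [614. 144. 145.]
blue 69 [229. 241.] med [625.  94. 118.] lo [623.  17.  70.] hi [628. 140. 144.]
green 6 [242. 261.] med [594. 108.  41.] lo [590. 106.  39.] hi [598. 112.  43.]
green 39 [239. 273.] med [608. 136.  22.] lo [590. 132.  17.] hi [620. 144.  26.]
green 24 [251. 272.] med [570. 138.  23.] lo [564. 133.  17.] hi [576. 144.  27.]
```

View pics/k.png

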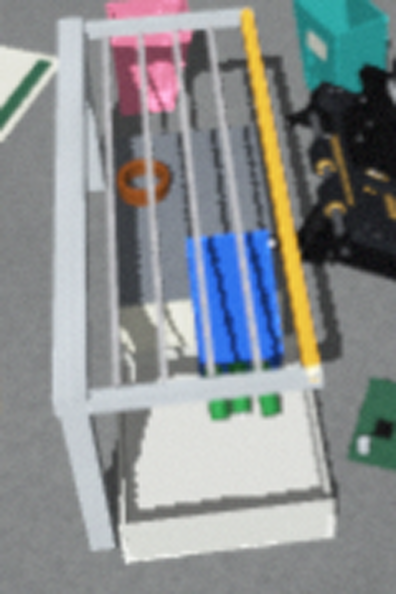

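Viewed: all three cells poke out of the mouth (crop 215–275, 400), their front ends on the tray floor and their tails still on the tub's wall. I'll draw the tub back up along its wall to let them drop.

```bash
python3 -c "
from path import *
print(handle(117,s=35),handle(118,s=35))
rows(handle(118,s=35),[(118,dict(s=45)),(118,dict(s=55)),(116,dict(s=65)),(110,dict(s=70))])
print('E');rows(handle(110,s=70),[(100,dict(s=70)),(90,dict(s=70)),(80,dict(s=70)),(75,dict(s=70)),(74.7,dict(s=90)),(74.7,dict(s=105)),(74.7,dict(s=115)),(74.7,dict(s=135))])
"
```

```text
[ 7.06803492 66.22080042] [ 8.22267074 66.08736045]
(118, {'s': 45}) tool mm -3.5 -7.3 -5.9
(118, {'s': 55}) tool mm -6.9 -14.6 -11.8
(116, {'s': 65}) tool mm -10.1 -24.9 -17.3
(110, {'s': 70}) tool mm -10.4 -37.9 -17.9
E
(100, {'s': 70}) tool mm 3.3 -14.6 5.6
(90, {'s': 70}) tool mm 7.7 -27.9 13.3
(80, {'s': 70}) tool mm 13.3 -39.4 22.8
(75, {'s': 70}) tool mm 16.5 -44.4 28.2
(74.7, {'s': 90}) tool mm 16.7 -64.7 28.6
(74.7, {'s': 105}) tool mm 16.7 -79.7 28.6
(74.7, {'s': 115}) tool mm 16.7 -89.7 28.6
(74.7, {'s': 135}) tool mm 16.7 -109.7 28.6
```

```bash
python3 -m jog '[[[-0.9,-1.8,-1.5,0,0,0,8],[-2.1,-4.4,-3.5,0,0,0,8],[-3.5,-7.3,-5.9,0,0,0,8],[-5.2,-11,-8.9,0,0,0,8],[-6.9,-14.6,-11.8,0,0,0,8],[-8.5,-18.2,-14.5,0,0,0,8],[-8.5,-18.2,-14.5,0,0,0,8],[-8.5,-18.2,-14.5,0,0,0,8]]]' 25
python3 -c "
from look import *
view()"
```

```text
time: 15.15
position: [0.5144, 0.1081, 0.1379]
tool_rot: [-0.189, 2.607, 0.049]
ft_force: [-0.4, 0.5, -0.5]
grip_width: 0.149
grip_force: 25.0
grasp F mm [515.   33.6 154.3] lean 30.3 f [-0.4  0.5 -0.5] w 13.0 gf 25.0 t 15.15
blue 323 [249. 232.] med [567.  80. 134.] lo [558.  32.  40.] hi [577. 127. 160.]
blue 458 [237. 235.] med [600.  82. 132.] lo [587.  34.  38.] hi [614. 127. 161.]
blue 60 [228. 231.] med [625.  68. 135.] lo [623.  -6.  68.] hi [628. 122. 160.]
green 8 [242. 260.] med [593.  90.  20.] lo [589.  89.  18.] hi [598.  94.  21.]
green 22 [251. 272.] med [570. 136.  19.] lo [564. 129.  11.] hi [576. 140.  21.]
green 18 [236. 273.] med [614. 135.  19.] lo [608. 130.  14.] hi [620. 139.  22.]
```

```bash
python3 -c "
from path import *
rows(handle(118,s=60),[(t,dict(s=s)) for t,s in((114,62),(110,64),(106,66),(102,68),(98,70),(94,70),(90,70),(86,70),(82,70),(79,70))])
print('F');rows(handle(79,s=70),[(75,dict(s=72)),(74.7,dict(s=75)),(74.7,dict(s=100)),(74.7,dict(s=130))])
"
```

```text
(114, {'s': 62}) tool mm -0.2 -7.3 -0.3
(110, {'s': 64}) tool mm -0.1 -14.8 -0.1
(106, {'s': 66}) tool mm 0.4 -22.2 0.7
(102, {'s': 68}) tool mm 1.2 -29.7 2.0
(98, {'s': 70}) tool mm 2.3 -37.0 3.9
(94, {'s': 70}) tool mm 4.0 -42.4 6.9
(90, {'s': 70}) tool mm 5.9 -47.5 10.2
(86, {'s': 70}) tool mm 8.1 -52.4 13.8
(82, {'s': 70}) tool mm 10.3 -56.9 17.7
(79, {'s': 70}) tool mm 12.1 -60.1 20.8
F
(75, {'s': 72}) tool mm 2.5 -6.0 4.3
(74.7, {'s': 75}) tool mm 2.7 -9.2 4.7
(74.7, {'s': 100}) tool mm 2.7 -34.2 4.7
(74.7, {'s': 130}) tool mm 2.8 -64.2 4.7
```

```bash
python3 -m jog '[[[-0.2,-7.3,-0.3,0,0,0,8],[-0.1,-14.8,-0.1,0,0,0,8],[0.4,-22.2,0.7,0,0,0,8],[1.2,-29.7,2,0,0,0,8],[2.3,-37,3.9,0,0,0,8],[4,-42.4,6.9,0,0,0,8],[5.9,-47.5,10.2,0,0,0,8],[8.1,-52.4,13.8,0,0,0,8],[10.3,-56.9,17.7,0,0,0,8],[12.1,-60.1,20.8,0,0,0,8]]]' 25 && python3 -m jog '[[[1.3,-3,2.2,0,0,0,8],[2.5,-6,4.3,0,0,0,8],[2.6,-10,4.5,0,0,0,8],[2.6,-16,4.5,0,0,0,8],[2.6,-23,4.5,0,0,0,8],[2.6,-30,4.5,0,0,0,8],[2.6,-37,4.5,0,0,0,8],[2.6,-42,4.5,0,0,0,8],[2.6,-44,4.5,0,0,0,8],[2.6,-44,4.5,0,0,0,8]]]' 25
python3 -c "
from look import *
view()"
```

```text
time: 16.2
position: [0.5228, 0.0483, 0.1131]
tool_rot: [-0.189, 2.608, 0.049]
ft_force: [-0.6, 1.3, -0.2]
grip_width: 0.151
grip_force: 25.0
time: 17.2
position: [0.5294, 0.0048, 0.1086]
tool_rot: [-0.188, 2.608, 0.049]
ft_force: [-0.3, 0.4, 1.5]
grip_width: 0.151
grip_force: 25.0
grasp F mm [515.1 -70.7 125. ] lean 30.2 f [-0.3  0.4  1.5] w 13.2 gf 25.0 t 17.2
blue 291 [246. 216.] med [565.  -1. 107.] lo [557. -69.  71.] hi [576.  46. 156.]
blue 405 [235. 218.] med [600.  -8.  75.] lo [585. -69.  71.] hi [613.  46. 156.]
blue 52 [226. 217.] med [626.  22. 129.] lo [624. -77.  69.] hi [628.  46. 155.]
green 8 [242. 260.] med [593.  91.  21.] lo [589.  89.  19.] hi [598.  95.  22.]
green 22 [251. 272.] med [570. 136.  18.] lo [564. 128.  11.] hi [576. 138.  23.]
green 19 [236. 273.] med [614. 135.  18.] lo [608. 129.  12.] hi [620. 139.  22.]
```

```bash
python3 -m jog '[[[0,0,0,0,0,0,16],[0,0,0,0,0,0,22],[0,0,0,0,0,0,32],[0,0,0,0,0,0,42],[0,0,0,0,0,0,42],[0,0,-10,0,0,0,42],[0,0,-25,0,0,0,42],[0,0,-45,0,0,0,42],[0,0,-70,0,0,0,42],[0,0,-90,0,0,0,42]]]' && python3 -m jog '[[[0,0,-15,0,0,0,42],[0,0,-30,0,0,0,42],[0,0,-30,0,0,0,42],[0,0,-30,0,0,0,42],[0,0,-30,0,0,0,42]]]'
python3 -c "
from look import *
view()
T=grab('top');h=cv2.cvtColor(T['image'],cv2.COLOR_RGB2HSV)
m=cv2.inRange(h,(50,120,30),(80,255,255));m[:150]=0;m[215:]=0;m[:,:180]=0;m[:,240:]=0
n,l,st,ce=cv2.connectedComponentsWithStats(m)
for i in range(1,n):
  print('top green',st[i],toF(plane(T,[ce[i]],.013)[0]).round(3))
"
```

```text
time: 18.25
position: [0.5062, 0.0057, 0.1653]
tool_rot: [-0.203, 2.626, 0.066]
ft_force: [-0.4, 0.6, 1.1]
grip_width: 0.482
grip_force: 0.0
time: 18.75
position: [0.5069, -0.002, 0.1798]
tool_rot: [-0.195, 2.645, 0.061]
ft_force: [0.8, 0.2, -0.2]
grip_width: 0.482
grip_force: 0.0
grasp F mm [492.5 -74.4 196.6] lean 28.1 f [ 0.8  0.2 -0.2] w 41.9 gf 0.0 t 18.75
blue 300 [246. 216.] med [565.  -1. 109.] lo [557. -68.  70.] hi [577.  45. 155.]
blue 409 [235. 218.] med [600.  -7.  74.] lo [585. -69.  70.] hi [613.  45. 155.]
blue 51 [226. 216.] med [626.  10. 129.] lo [624. -73.  70.] hi [628.  46. 155.]
green 8 [242. 260.] med [593.  91.  20.] lo [589.  88.  17.] hi [598.  94.  21.]
green 22 [251. 272.] med [570. 136.  19.] lo [564. 128.  13.] hi [576. 140.  23.]
green 18 [236. 273.] med [614. 136.  19.] lo [608. 129.  12.] hi [620. 138.  22.]
top green [213 188   1   1   1] [0.616 0.11  0.013]
top green [211 192   9   3  25] [0.594 0.105 0.013]
```

```bash
python3 -c "
from h import *
s=ctrl.get_state();print(s['joint_positions'].round(3),s['ft_force'].round(1),abs(s['qd']).max())
print(ctrl.close_job())"
```

```text
[ 0.293 -0.302 -0.237  2.249 -0.26   0.719  1.922] [-0.8 -1.3 -0.7] 0.016307620955294706
the job is handed in; nothing more can be done
None
```

All three green cells are lying in the white tray, and the empty blue tub is resting on its sloping side on the step, let go, with no rack contact seen. The job is handed in at about 19 s. One risk: while backing off, joint 2 read -0.302 rad against its -0.3 limit, which may be sensor noise or a slight overrun.

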